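# Unfold the press crank and clamp the rubber block

## Robot

A 6-joint arm with a two-finger parallel gripper is mounted at the origin on a cart in front of the work surface, level with it; the furniture and walls round the work are solid. World frame = base frame: x ahead of the robot, y to its left, z up, the work surface at z = 0. Lengths are in m, angles in rad, forces in N, time in s.
With the tool pointing down it reaches from about 0.25 to 0.725 m from the base axis. Payload 4 kg.
Tool frame: the origin (TCP) lies midway between the tips of the shut fingers; the grasp point (between the pads) lies 19 mm behind it; z points along the fingers, y is the line along which they close (so a half turn about z gives the same grasp; the last joint's range is limited). The gripper opens to 85 mm and grips with 20 to 120 N. Pads are 22 mm wide; open, the fingers measure 114 mm over their backs; the gripper's body (76 mm by 85 mm) begins 54 mm behind the grasp point. The pads swing forward as they close: fully open they stand 13 mm farther back than shut.
Start: joints at [-1.249, 0.241, 0.005, 1.335, 0, 1.571], TCP at [0.158, -0.474, 0.231] pointing down, gripper open.
Joint ranges: [-2.72, 2.72], [-1.05, 1.87], [-1.09, 1.28], [-1.99, 2.15], [-1.42, 1.44], [-3.14, 3.14]. Speed limits (rad/s): [2.79, 2.79, 3.14, 3.14, 3.14, 3.14].

## Interface

Orientations are given as a unit quaternion [x, y, z, w].
In Python, from workcell import bot gives the robot as it stands.
- The arm moves only by the tool play_rows, never from a script. Its argument "moves" is a list of rows, each a list of 3 entries, a list of its own where there are three numbers: the opening, from -1 (shut) to 1 (fully open), then the shift along the tool's x, y, z in cm, then the turn, a rotation vector about the tool's x, y, z in rad. A call has 1 to 12 rows; each row shifts and turns the commanded pose from where the row before left it, along the tool's axes as they then stand; what a row does not reach is not made up. A row lasts 1/12 s, in which the tool goes at most 41.7 mm and 7.16 degrees, less where a joint would pass 70% of its speed; a pose out of reach is approached as far as the arm can. A call is refused whole if a number of a shift passes 4.17 or a number of a turn 0.125, either way. A call with a gripper value outside its range is refused whole. The fingers move at their own pace and stop on an object; the grip force is fixed at half the most. Time passes only in rows, so rows that do not move let the fingers close. It gives the time, the measured TCP pose, the force and the opening at its end, in the units of the state.
- bot.get_obs(): the state, without advancing time (a new reading comes with each control period).
- bot.camera(name): name is "side" or "top"; returns (picture, depth): 400x640x3 uint8, red, green, blue; 400x640 float32, m along the optical axis (not along the pixel's ray), 0 where there is no reading.
- bot.camera_info(name): a dict with "K" (3x3 intrinsics, pixels), "world_from_camera" (4x4, takes a point from camera to world coordinates). Camera axes: x right, y up, looking along -z (the intrinsics and any distortion apply to the point x, -y, -z); pixel columns grow to the right and rows downward; lengths in m; the calibration is good to about 2 mm. A picture is of the moment at which its call begins. camera_info takes no time and is no camera call.
- bot.job_done(): hands the job in, once; it reports no verdict.
The state is a dict: "clock": time; "joint_pos": joint angles; "joint_vel": joint speeds; "tau": joint torques, N m; "eef_pos": TCP position; "tool_rot": TCP orientation; "ft_force": force on the tool from outside, world axes, zero at the start; "ft_torque": the same for the moment, N m; "grip_width": finger opening in m.
Only numpy, scipy, OpenCV 4.12 (cv2) and the standard library are available. Lean on these libraries where they do the work, as an engineer would, in place of code of your own. Each camera call takes 0.05 s, during which the arm holds its last target. There are 200 camera calls.

## Task

A rubber block lies under the foot of the small green screw press. Fold the red crank handle up until it stands upright, then use it to turn the crank clockwise until you feel the foot clamp the block snugly, with about 30 N and without squashing it, and let go so that it stays clamped. Do not turn the crank before the handle is up, and leave the block and everything else on the table where they are.

Things in the scene. Friction and masses are not known exactly. Their poses are not given: they have to be found in the camera images.
- press: small green bench screw press, bolted down. Base 130 x 112 x 16 mm (x, y, z), two steel columns of 14 mm diameter at y = -42 and +42 mm, crosshead 34 x 116 mm from z = 125 to 147 mm (column nuts to 154 mm), crank on top. Origin: centre of the underside of the base, z up. Crank, screw and foot belong to it
- anvil_top (a point): centre of the top of the steel anvil plate under the foot, 24 mm above the underside of the base; fixed. The aluminium foot (40 x 44 mm) comes down over it by 10 mm per radian of crank. At the start it hangs 16 to 36 mm above the block, different each time (its stem is set longer or shorter). A spring of 6 N/mm in the foot gives way up to 14 mm once the foot is on the block
- rubber_block: tan rubber block with a blue sleeve, 25 x 52 x 18 mm, lying loose on the anvil under the foot. Origin: centre of its underside, long side along its y
- crank_axis (a point): point on the vertical axis of the crank, 182 mm above the underside of the base (the height of the handle's hinge pin); it never moves. The crank's hub round it has 22 mm diameter, its top 9 mm below this point
- handle_pivot (a point): centre of the handle's hinge pin, 65 mm out from the crank axis, on the end of the crank arm; it goes round with the crank. The pin is horizontal, square to the arm. The arm is a steel bar 10 mm wide with its top 9 mm below the pin; the cheeks that hold the pin reach 6 mm above it and 7 mm along the arm to either side, and are 18 mm wide in all
- handle_end (a point): centre of the free end of the handle, 65 mm from the hinge pin. The red sleeve, 16 mm in diameter, covers it from 13 to 65 mm from the pin and spins freely on it. Folded, the handle lies along the top of the arm with its end above the hub; fingers have free space on both sides of handle and arm
- handle (a joint): handle fold angle (rad): 0 folded flat, pointing from the pin to the crank axis; 1.57 upright; stop at 1.60. Stiff friction hinge (0.12 N m) that stays where it is left. Starts at 0 to 0.12
- crank (a joint): crank angle (rad), 0 at the start, growing clockwise seen from above, stop at 5.6. Turning takes 0.55 N m against friction (about 8.5 N at the handle); with the foot on the block 0.6 N m more per radian (about 9 N at the handle, 60 N at the foot). Friction keeps it where it is left, also when clamped
- gloss_tile: black glass tile in a dark frame, 62 x 88 x 13 mm; a bystander; origin: centre of its underside
- parts_pot: white pot with a green lid, 45 mm wide, 43 mm high; a bystander; origin: centre of its underside
- sharpener: metal pencil sharpener, 15 x 25 x 14 mm; a bystander; origin: centre of its underside
- sanding_block: brown sanding block, 48 x 85 x 25 mm; a bystander; origin: centre of its underside
- tweezers: steel tweezers lying flat, 18 x 120 x 8 mm; a bystander; origin: centre of its underside

How it is judged:
By the outcome, as a careful person would: the job done as asked, in the order asked, and still so for the second after the job is handed in, with the robot touching nothing.
It also fails if it takes over 72 s, if anything falls off the work surface, if the arm or the gripper's body presses on something with over 40 N, if the wrist force passes 120 N, or if a joint passes its speed limit or range.

## Working session

There is one attempt and no reset: what is moved stays moved. The work goes in short steps, Python scripts to look and compute and a tool call to move; the robot and the scene stay as the last step left them, time stands still between calls to the robot, and variables do not carry over. Pictures are saved under pics/ and viewed, on a budget of 10 in all, crops included, one or two more only if the job needs it, and the job is handed in when it is done.

Besides the shell and the picture viewer there is one more tool, called after "Emit:" in YAML: its name, and indented under it one key for each argument. play_rows: Moves the arm, as the interface text tells. Its arguments: {"type":"object","properties":{"moves":{"type":"array"}},"required":["moves"]}

```bash
mkdir -p pics; ls
cat > h.py <<'E'
from workcell import bot
import numpy as np, cv2
def snap(n,f,crop=None,s=1):
    im,d=bot.camera(n); np.savez('/tmp/'+f,im=im,d=d)
    if crop: im=im[crop[1]:crop[3],crop[0]:crop[2]]
    im=cv2.resize(im,None,fx=s,fy=s,interpolation=cv2.INTER_CUBIC)
    cv2.imwrite(f'pics/{f}.png',im[:,:,::-1])
def pt(n,f,u,v,r=1):
    z=np.load(f'/tmp/{f}.npz')['d'][v-r:v+r+1,u-r:u+r+1]; z=np.median(z[z>0])
    i=bot.camera_info(n);K=i['K'];T=i['world_from_camera']
    p=np.array([(u-K[0][2])/K[0][0]*z,-(v-K[1][2])/K[1][1]*z,-z,1]); return (np.array(T)@p)[:3]
E
python3 - <<'E'
from h import *
snap('top','t0',s=1.25); snap('side','s0',s=1.25)
for n in('top','side'):
    i=bot.camera_info(n);print(i)
print(bot.get_obs())
E
```

```text
pics
{'K': array([[485.30326068,   0.        , 319.28203434],
       [  0.        , 485.30326068, 199.75026873],
       [  0.        ,   0.        ,   1.        ]]), 'world_from_camera': array([[ 0.01579346,  0.98522438, -0.1705388 ,  0.21618568],
       [-0.99985113,  0.01437643, -0.00954095,  0.00643096],
       [-0.00694824,  0.1706641 ,  0.98530477,  1.63405042],
       [ 0.        ,  0.        ,  0.        ,  1.        ]])}
{'K': array([[383.27650941,   0.        , 318.00084402],
       [  0.        , 383.27650941, 205.38631023],
       [  0.        ,   0.        ,   1.        ]]), 'world_from_camera': array([[-0.9000657 ,  0.20575553, -0.38411768, -0.00613593],
       [-0.43533383, -0.38587462,  0.8133789 ,  0.97846827],
       [ 0.01913594,  0.89931387,  0.43688485,  0.65610331],
       [ 0.        ,  0.        ,  0.        ,  1.        ]])}
{'clock': 0.1, 'joint_pos': array([-1.24900191e+00,  2.41354051e-01,  3.86877797e-03,  1.33518115e+00,
       -1.62059150e-05,  1.57080245e+00]), 'joint_vel': array([-0.00072636,  0.00013864,  0.0018799 ,  0.00090671, -0.00047415,
        0.00040329]), 'tau': array([-5.12253409e-04, -3.73136580e+01,  2.53010523e+01,  1.08257247e-02,
       -3.24533642e-05,  9.38004575e-06]), 'eef_pos': array([ 0.15795498, -0.47381122,  0.23049752]), 'tool_rot': array([ 9.87084002e-01,  1.60200804e-01, -1.57799246e-04, -9.21671047e-04]), 'ft_force': array([0.25486324, 0.1963462 , 0.58886242]), 'ft_torque': array([ 0.02803976, -0.00693963,  0.01292627]), 'grip_width': 0.08564862419798563}
```

View pics/t0.png

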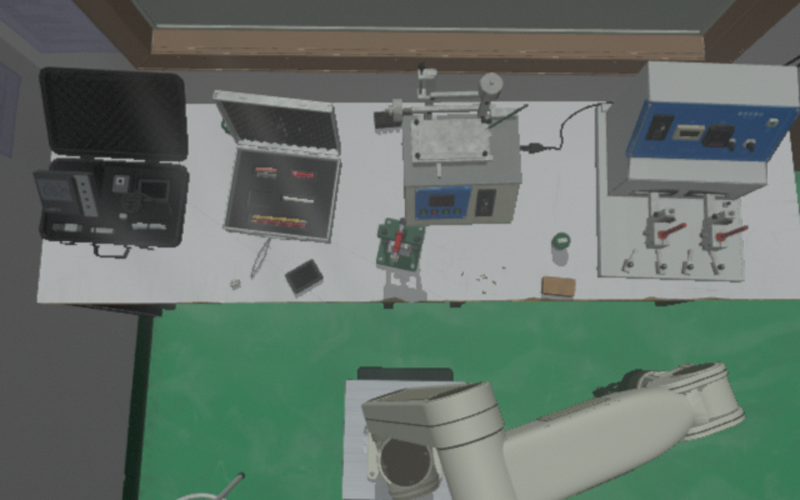

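View pics/s0.png

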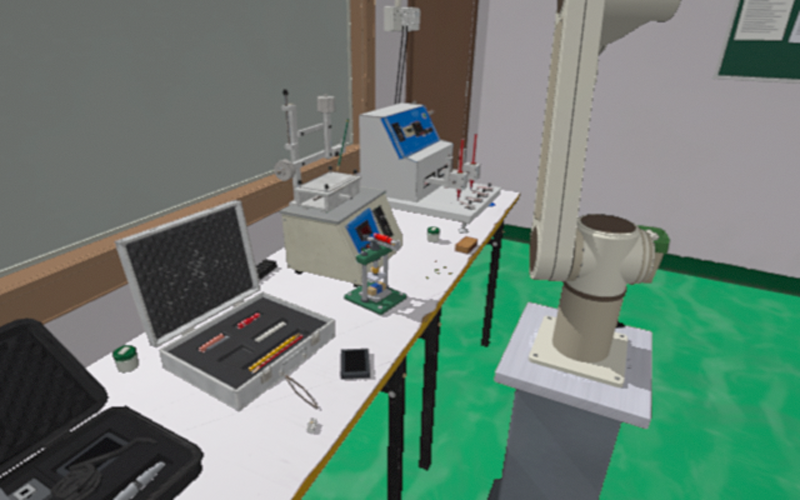

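The press sits near (400,245) in the top view (scale 1.25), with the box-shaped machine just behind it. The red handle is at (398,240), and at (382,240) in the side view. I'll enlarge both from the saved frames.

Run:
```python
from h import *
a=np.load('/tmp/t0.npz')['im'][170:220,295:345]; b=np.load('/tmp/s0.npz')['im'][175:255,265:345]
a=cv2.resize(a,(400,400),interpolation=cv2.INTER_CUBIC); b=cv2.resize(b,(400,400),interpolation=cv2.INTER_CUBIC)
cv2.imwrite('pics/c0.png',np.hstack([a,b])[:,:,::-1])
# red handle px
for n,f in(('top','t0'),('side','s0')):
    im=np.load(f'/tmp/{f}.npz')['im'].astype(int); 
    m=(im[:,:,0]>130)&(im[:,:,1]<70)&(im[:,:,2]<70)
    box=(slice(170,220),slice(295,345)) if n=='top' else (slice(175,255),slice(265,345))
    v,u=np.nonzero(m[box]); v+=box[0].start;u+=box[1].start
    P=np.array([pt(n,f,x,y,0) for x,y in zip(u,v)])
    print(n,len(P));
    for x,y,p in list(zip(u,v,P))[::max(1,len(P)//25)]: print(x,y,p.round(3))
```

```text
top 29
320 186 [0.508 0.019 0.193]
318 188 [0.503 0.025 0.187]
319 188 [0.502 0.022 0.194]
317 189 [0.499 0.028 0.189]
318 189 [0.499 0.025 0.191]
319 189 [0.499 0.022 0.188]
317 190 [0.496 0.028 0.19 ]
318 190 [0.496 0.025 0.189]
319 190 [0.497 0.022 0.187]
317 191 [0.493 0.028 0.192]
318 191 [0.492 0.025 0.193]
319 191 [0.493 0.022 0.19 ]
317 192 [0.489 0.028 0.195]
318 192 [0.489 0.025 0.194]
319 192 [0.49  0.022 0.188]
317 193 [0.487 0.028 0.187]
318 193 [0.485 0.025 0.198]
317 194 [0.484 0.028 0.19 ]
318 194 [0.484 0.025 0.191]
317 195 [0.48  0.028 0.191]
318 195 [0.482 0.025 0.184]
316 196 [0.477 0.031 0.191]
317 196 [0.477 0.027 0.192]
318 196 [0.477 0.024 0.192]
315 199 [0.469 0.033 0.187]
316 199 [0.469 0.03  0.186]
317 199 [0.469 0.027 0.188]
316 200 [0.465 0.03  0.189]
317 200 [0.465 0.027 0.189]
side 49
302 187 [0.503 0.019 0.191]
300 188 [0.505 0.028 0.19 ]
301 188 [0.503 0.024 0.189]
302 188 [0.499 0.027 0.191]
303 188 [0.498 0.022 0.19 ]
304 188 [0.495 0.021 0.19 ]
307 188 [0.485 0.019 0.191]
308 188 [ 0.583 -0.179  0.096]
300 189 [0.508 0.022 0.184]
301 189 [0.504 0.0
[... 455 characters left out ...]
8]
308 190 [0.478 0.027 0.189]
309 190 [0.476 0.025 0.189]
310 190 [0.472 0.026 0.19 ]
311 190 [0.47  0.022 0.189]
303 191 [0.496 0.026 0.181]
304 191 [nan nan nan]
305 191 [0.488 0.028 0.184]
306 191 [0.482 0.032 0.187]
307 191 [0.479 0.031 0.187]
308 191 [0.476 0.03  0.187]
309 191 [0.473 0.029 0.188]
310 191 [0.47  0.029 0.188]
311 191 [0.466 0.031 0.19 ]
312 191 [0.464 0.028 0.189]
305 192 [0.489 0.026 0.18 ]
306 192 [0.484 0.029 0.182]
307 192 [0.478 0.033 0.185]
308 192 [0.477 0.028 0.183]
309 192 [0.473 0.03  0.185]
310 192 [0.467 0.034 0.188]
311 192 [0.466 0.03  0.186]
310 193 [0.467 0.034 0.184]
311 193 [0.465 0.032 0.184]
  return _methods._mean(a, axis=axis, dtype=dtype,
  ret = ret.dtype.type(ret / rcount)
```

View pics/c0.png

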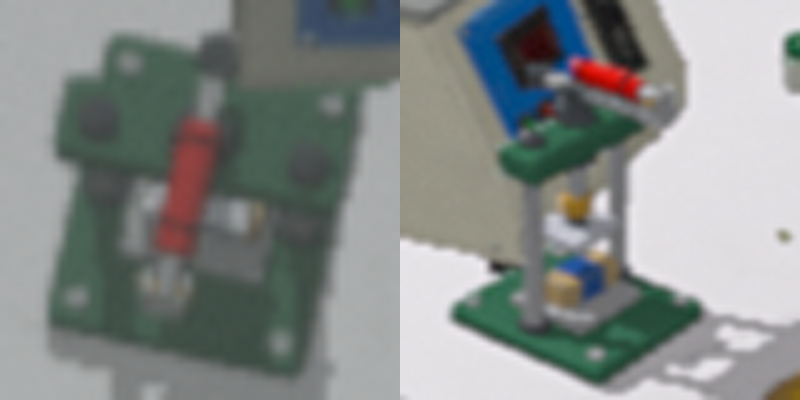

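Left half (top view, 8x): nuts at (98,118) and (310,165), pin cheeks at (163,285), sleeve end at (200,125), counterweight at (218,55). The handle therefore points from the robot side towards the hub. The right half (side view, 5x) shows the foot plate at about (580,230) and the block at about (582,280). Next I'll compute the geometry.

```bash
cat >> h.py <<'E'
def ray(n,u,v,z):  # intersect pixel ray with world height z
    i=bot.camera_info(n);K=i['K'];T=np.array(i['world_from_camera'])
    d=T[:3,:3]@np.array([(u-K[0][2])/K[0][0],-(v-K[1][2])/K[1][1],-1]); o=T[:3,3]
    return o+d*(z-o[2])/d[2]
def cloud(n,f):
    d=np.load(f'/tmp/{f}.npz')['d'];i=bot.camera_info(n);K=i['K'];T=np.array(i['world_from_camera'])
    v,u=np.mgrid[:400,:640]; P=np.stack([(u-K[0][2])/K[0][0]*d,-(v-K[1][2])/K[1][1]*d,-d],-1)
    P=P@T[:3,:3].T+T[:3,3]; P[d<=0]=np.nan; return P
E
python3 - <<'E'
from h import *
c=lambda x,y:(295+x/8-.44,170+y/8-.44)
n1=ray('top',*c(98,118),.154);n2=ray('top',*c(310,165),.154);print('nuts',n1,n2,(n1+n2)/2,np.linalg.norm(n1-n2),np.degrees(np.arctan2(*(n2-n1)[:2])))
for nm,x,y,z in(('pin',163,285,.186),('end',200,125,.186),('cw',218,55,.18)):print(nm,ray('top',*c(x,y),z))
P=cloud('top','t0'); 
np.set_printoptions(linewidth=200)
print('z map rows 160-200 cols 315..360'); print((P[150:204:4,305:400:6,2]*1000).round()); print(P[150:204:4,340,0].round(3),P[180,305:400:6,1].round(3))
S=cloud('side','s0'); 
print('foot/block side');
for v in range(210,238): print(v,[tuple((S[v,u]*1000).round().tolist()) if S[v,u,2]==S[v,u,2] else 0 for u in (297,300,303,306)])
E
```

```text
nuts [0.52056404 0.0603547  0.154     ] [ 0.5031323  -0.02231729  0.154     ] [0.51184817 0.0190187  0.154     ] 0.08448978567780835 -168.09335014126862
pin [0.44995611 0.0333279  0.186     ]
end [0.5118229  0.02031739 0.186     ]
cw [0.54051521 0.01390605 0.18      ]
z map rows 160-200 cols 315..360
[[  4.  -2.  -1. 132. 175. 178. 172. 175. 173. 183. 183. 182. 176. 170. 168. 169.]
 [ -0.   4.   5.  84. 157. 168. 164. 159. 165. 166. 168. 170. 151. 166. 166. 163.]
 [  6.   1.  -3.  30. 148. 156. 151. 159. 156. 158. 151. 147. 133. 144. 151. 138.]
 [  1.  -2.   1.   3. 125. 131. 134. 139. 141. 138. 128. 130. 125. 133. 149. 126.]
 [  2.   6.   2.  -4. 109. 120. 110. 115. 113. 111. 115. 108. 101. 112. 114. 102.]
 [  3.   0.  -1.  -2.  99. 102. 105. 104.  98. 101. 107.  98.  94.  91.  98.  82.]
 [  4.  14.   1. 180.  83.  84.  82.  84.  70.  76.  79.  78.  74.  66.  68.  71.]
 [ -7.  17.  15. 178.  57.  54.  58.  54.  59.  48.  43.  44.  39.  39.  32.  35.]
 [151. 154. 151.  23.  14.  11.  -2.   2.   3.   5.   1.  -5.   6.   6.  -2.   5.]
 [150. 146. 175. 173. 144. 144.  -4.   1.   5.   0.
[... 2392 characters left out ...]
.0, 31.0, 42.0), (507.0, 25.0, 41.0), (497.0, 22.0, 42.0), (492.0, 11.0, 38.0)]
231 [(510.0, 39.0, 43.0), (501.0, 35.0, 44.0), (499.0, 19.0, 37.0), (494.0, 6.0, 31.0)]
232 [(509.0, 42.0, 42.0), (502.0, 35.0, 40.0), (496.0, 25.0, 36.0), (493.0, 9.0, 29.0)]
233 [(509.0, 41.0, 37.0), (501.0, 35.0, 36.0), (497.0, 22.0, 31.0), (492.0, 11.0, 26.0)]
234 [(508.0, 43.0, 35.0), (501.0, 35.0, 33.0), (495.0, 26.0, 30.0), (491.0, 14.0, 25.0)]
235 [(509.0, 42.0, 30.0), (501.0, 35.0, 29.0), (496.0, 25.0, 25.0), (486.0, 22.0, 26.0)]
236 [(510.0, 39.0, 25.0), (502.0, 35.0, 25.0), (494.0, 29.0, 24.0), (483.0, 28.0, 27.0)]
237 [(507.0, 45.0, 25.0), (499.0, 40.0, 25.0), (489.0, 38.0, 26.0), (482.0, 30.0, 24.0)]
```

Emit:
play_rows:
  moves:
    - [1, [0, 0, -4], [0, 0, 0]]
    - [1, [0, 0, -4], [0, 0, 0]]
    - [1, [0, 0, -4], [0, 0, 0]]
    - [1, [3.14, -2.45, 0], [0, 0, 0]]
    - [1, [3.14, -2.45, 0], [0, 0, 0]]
    - [1, [3.14, -2.45, 0], [0, 0, 0]]
    - [1, [3.14, -2.45, 0], [0, 0, 0]]
    - [1, [3.14, -2.45, 0], [0, 0, 0]]
    - [1, [3.14, -2.45, 0], [0, 0, 0]]
    - [1, [3.14, -2.45, 0], [0, 0, 0]]
    - [1, [3.14, -2.45, 0], [0, 0, 0]]
    - [1, [3.14, -2.45, 0], [0, 0, 0]]

```text
clock: 1.1
eef_pos: [0.3569, -0.1739, 0.3511]
tool_rot: [0.987, 0.16, -0.0, -0.0]
ft_force: [0.8, -1.5, 1.3]
grip_width: 0.0854
```

Emit:
play_rows:
  moves:
    - [1, [3.14, -2.45, 0], [0, 0, 0]]
    - [1, [3.14, -2.45, 0], [0, 0, 0]]
    - [1, [3.14, -2.45, 0], [0, 0, 0]]
    - [1, [3.14, -2.45, 0], [0, 0, 0]]
    - [1, [3.14, -2.45, 0], [0, 0, 0]]
    - [1, [3.14, -2.45, 0], [0, 0, 0]]
    - [1, [0, 0, 0], [0, 0, 0.106]]
    - [1, [0, 0, 0], [0, 0, 0.106]]
    - [1, [0, 0, 0], [0, 0, 0.106]]
    - [1, [0, 0, 0], [0, 0, 0.106]]
    - [1, [0, 0, 0], [0, 0, 0.106]]
    - [1, [0, 0, 0], [0, 0, 0]]

```text
clock: 2.1
eef_pos: [0.4837, -0.0457, 0.3506]
tool_rot: [0.998, -0.063, -0.002, -0.026]
ft_force: [0.0, 0.4, 0.7]
grip_width: 0.0855
```

```bash
cat >> h.py <<'E'
from scipy.spatial.transform import Rotation as R
A=np.array([.5118,.0195,.182]); H=np.array([.978,-.208,0]); PIN=A-.065*H
def st(target=None):
    o=bot.get_obs(); r=R.from_quat(o['tool_rot']); M=r.as_matrix()
    print('t',round(o['clock'],2),'tcp',o['eef_pos'].round(4),'grasp',(o['eef_pos']-.019*M[:,2]).round(4),'F',o['ft_force'].round(1),'w',round(o['grip_width'],4),'x',M[:,0].round(3),'z',M[:,2].round(3),'j',o['joint_pos'].round(2))
    if target is not None: print('to target in tool cm',(M.T@(np.array(target)-o['eef_pos'])*100).round(2))
    return o,M
E
python3 - <<'E'
from h import *
g=PIN+.042*H; st([g[0],g[1],.166]); snap('side','s1',(220,100,380,220),5)
E
```

```text
t 2.1 tcp [ 0.4837 -0.0457  0.3506] grasp [ 0.4837 -0.0467  0.3696] F [0.  0.4 0.7] w 0.0855 x [ 0.992 -0.125 -0.007] z [-0.     0.051 -0.999] j [-0.13  0.2   0.26  1.64  0.05  3.14]
to target in tool cm [-0.19 -6.07 18.8 ]
```

View pics/s1.png

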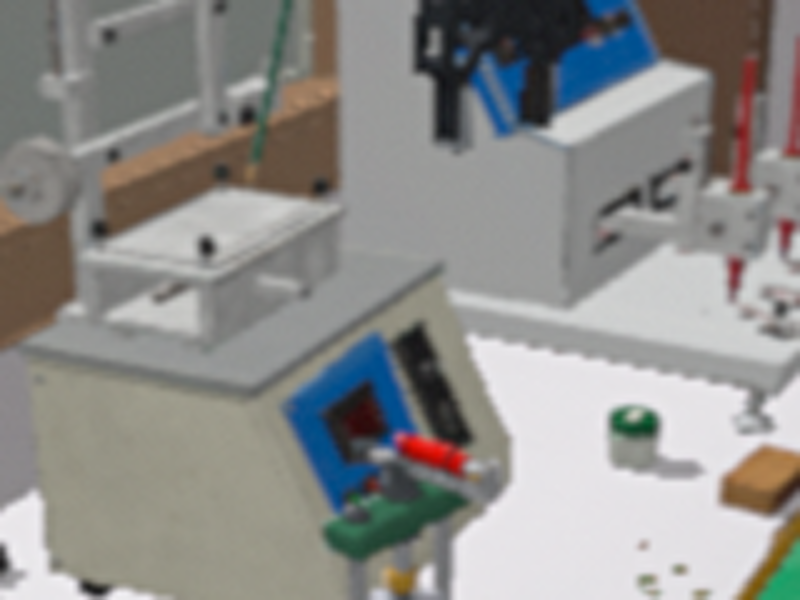

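The tool hit the j6 limit at 3.14. The handle is untouched at (435,455) and the gripper is well above it at (500,80). I'll turn the other way to the equivalent half-turn grasp.

Emit:
play_rows:
  moves:
    - [1, [0, 0, 0], [0, 0, -0.122]]
    - [1, [0, 0, 0], [0, 0, -0.122]]
    - [1, [0, 0, 0], [0, 0, -0.122]]
    - [1, [0, 0, 0], [0, 0, -0.122]]
    - [1, [0, 0, 0], [0, 0, -0.122]]
    - [1, [0, 0, 0], [0, 0, -0.122]]
    - [1, [0, 0, 0], [0, 0, -0.122]]
    - [1, [0, 0, 0], [0, 0, -0.122]]
    - [1, [0, 0, 0], [0, 0, -0.122]]
    - [1, [0, 0, 0], [0, 0, -0.122]]
    - [1, [0, 0, 0], [0, 0, -0.122]]
    - [1, [0, 0, 0], [0, 0, -0.122]]

```text
clock: 3.15
eef_pos: [0.4843, -0.041, 0.351]
tool_rot: [0.779, 0.626, 0.017, -0.02]
ft_force: [0.1, 0.1, -0.2]
grip_width: 0.086
```

Emit:
play_rows:
  moves:
    - [1, [0, 0, 0], [0, 0, -0.122]]
    - [1, [0, 0, 0], [0, 0, -0.122]]
    - [1, [0, 0, 0], [0, 0, -0.122]]
    - [1, [0, 0, 0], [0, 0, -0.122]]
    - [1, [0, 0, 0], [0, 0, -0.122]]
    - [1, [0, 0, 0], [0, 0, -0.122]]
    - [1, [0, 0, 0], [0, 0, -0.122]]
    - [1, [0, 0, 0], [0, 0, -0.122]]
    - [1, [0, 0, 0], [0, 0, -0.122]]
    - [1, [0, 0, 0], [0, 0, -0.122]]
    - [1, [0, 0, 0], [0, 0, -0.122]]
    - [1, [0, 0, 0], [0, 0, -0.122]]

```text
clock: 4.15
eef_pos: [0.4842, -0.041, 0.351]
tool_rot: [0.161, 0.987, 0.026, -0.004]
ft_force: [-0.3, 0.2, -0.1]
grip_width: 0.0854
```

```bash
cat >> h.py <<'E'
def orient(M,x,z):  # rotvec in tool frame to reach tool x,z
    x=np.array(x,float);x/=np.linalg.norm(x);z=np.array(z,float);z/=np.linalg.norm(z)
    T=np.stack([x,np.cross(z,x),z],1); print('turn',R.from_matrix(M.T@T).as_rotvec().round(3))
E
python3 - <<'E'
from h import *
g=PIN+.042*H; o,M=st([g[0],g[1],.166]); orient(M,-H,[0,0,-1])
E
```

```text
t 4.15 tcp [ 0.4842 -0.041   0.351 ] grasp [ 0.4842 -0.042   0.37  ] F [-0.3  0.2 -0.1] w 0.0854 x [-0.948  0.318  0.017] z [ 0.     0.053 -0.999] j [-0.12  0.2   0.26  1.64  0.05  0.21]
to target in tool cm [ 1.29  5.41 18.82]
turn [ 0.051 -0.014 -0.114]
```

Emit:
play_rows:
  moves:
    - [1, [0, 0, 0], [0.051, -0.014, -0.114]]
    - [1, [0.4, 3.2, 0], [0, 0, 0]]
    - [1, [0.4, 3.2, 0], [0, 0, 0]]
    - [1, [0, 0, 4], [0, 0, 0]]
    - [1, [0, 0, 4], [0, 0, 0]]
    - [1, [0, 0, 2], [0, 0, 0]]
    - [1, [0, 0, 0], [0, 0, 0]]

```text
clock: 4.73
eef_pos: [0.4867, 0.0234, 0.2459]
tool_rot: [0.108, 0.994, -0.001, -0.005]
ft_force: [-1.2, -0.2, -0.2]
grip_width: 0.0856
```

Run:
```python
from h import *
g=PIN+.042*H; o,M=st([g[0],g[1],.166]); orient(M,-H,[0,0,-1])
snap('side','s2',(260,150,340,210),8)
```

```text
t 4.73 tcp [0.4867 0.0234 0.2459] grasp [0.4869 0.0234 0.2649] F [-1.2 -0.2 -0.2] w 0.0856 x [-0.977  0.214  0.01 ] z [-0.01 -0.   -1.  ] j [0.05 0.22 0.01 1.38 0.   0.26]
to target in tool cm [-0.31  0.17  7.99]
turn [-0.003 -0.01  -0.006]
```

View pics/s2.png

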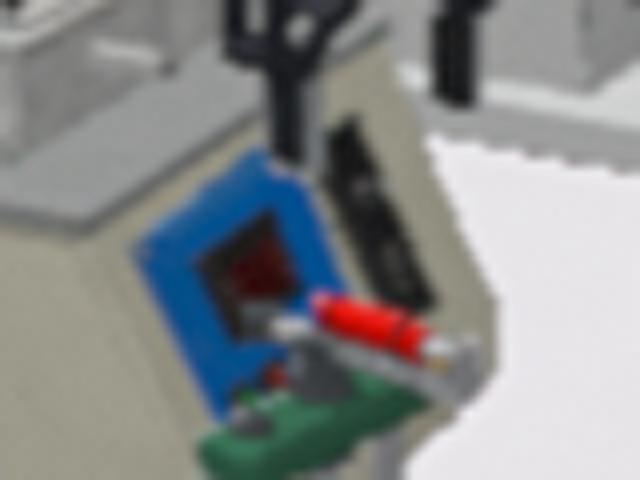

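The fingers at (288,155) and (455,100) straddle the handle at (370,320). Now I'll go down and close.

Emit:
play_rows:
  moves:
    - [1, [-0.3, 0.15, 3], [0, -0.01, -0.006]]
    - [1, [0, 0, 3], [0, 0, 0]]
    - [1, [0, 0, 2], [0, 0, 0]]
    - [1, [0, 0, 0], [0, 0, 0]]

```text
clock: 5.12
eef_pos: [0.4928, 0.0231, 0.1694]
tool_rot: [0.106, 0.994, -0.001, 0.003]
ft_force: [0.1, 0.6, 0.0]
grip_width: 0.0854
```

Emit:
play_rows:
  moves:
    - [-0.4, [0, 0, 0], [0, 0, 0]]
    - [-0.4, [0, 0, 0], [0, 0, 0]]
    - [-0.4, [0, 0, 0], [0, 0, 0]]
    - [-0.4, [0, 0, 0], [0, 0, 0]]
    - [-0.5, [0, 0, 0], [0, 0, 0]]
    - [-0.5, [0, 0, 0], [0, 0, 0]]

```text
clock: 5.62
eef_pos: [0.4948, 0.023, 0.1722]
tool_rot: [0.106, 0.994, -0.0, 0.006]
ft_force: [0.3, -0.5, -0.3]
grip_width: 0.0217
```

Run:
```python
from h import *
o,M=st()
```

```text
t 5.62 tcp [0.4948 0.023  0.1722] grasp [0.4946 0.023  0.1912] F [ 0.3 -0.5 -0.3] w 0.0217 x [-0.977  0.211 -0.012] z [ 0.012 -0.002 -1.   ] j [ 0.05  0.26 -0.13  1.17 -0.    0.26]
```

Emit:
play_rows:
  moves:
    - [-0.4, [0.5, 0.1, 0.4], [0, 0.012, 0]]
    - [-0.4, [0, 0, 0], [0, 0, 0]]
    - [-0.4, [0, 0, 0], [0, 0, 0]]

```text
clock: 5.87
eef_pos: [0.4891, 0.025, 0.1669]
tool_rot: [0.106, 0.994, 0.0, -0.001]
ft_force: [0.1, 0.1, 0.8]
grip_width: 0.0255
```

Run:
```python
from h import *
g=PIN+.042*H; o,M=st([g[0],g[1],.166]);print(o['joint_vel'].round(4),o['tau'].round(2))
snap('side','s3',(260,150,340,210),8)
```

```text
t 5.87 tcp [0.4891 0.025  0.1669] grasp [0.4892 0.025  0.1859] F [0.1 0.1 0.8] w 0.0255 x [-0.978  0.211  0.002] z [-0.002  0.    -1.   ] j [ 0.05  0.26 -0.14  1.17  0.    0.26]
to target in tool cm [-0.03 -0.07  0.09]
[-0.0014 -0.0019  0.0065 -0.004  -0.0005 -0.0003] [ 2.000e-02 -3.696e+01  2.393e+01  6.000e-02  1.000e-02  0.000e+00]
```

View pics/s3.png

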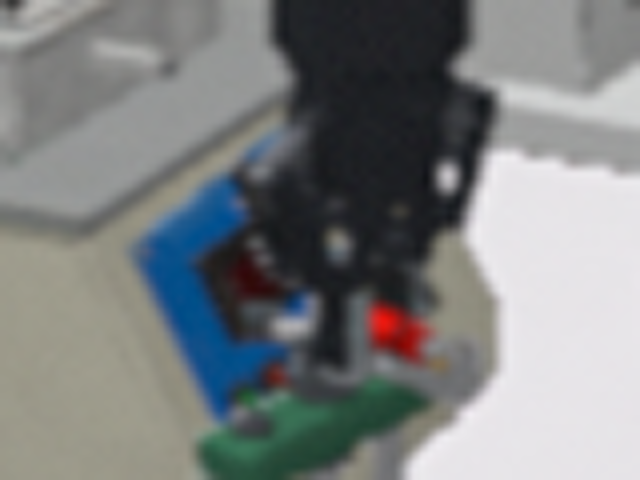

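The near finger at (335,340) is beside the sleeve and clear of the pin cheeks at (465,360). Closing now.

Emit:
play_rows:
  moves:
    - [-0.55, [0, 0, 0], [0, 0, 0]]
    - [-0.65, [0, 0, 0], [0, 0, 0]]
    - [-1, [0, 0, 0], [0, 0, 0]]
    - [-1, [0, 0, 0], [0, 0, 0]]

```text
clock: 6.25
eef_pos: [0.4895, 0.024, 0.1673]
tool_rot: [0.106, 0.994, -0.001, -0.001]
ft_force: [-0.7, -5.4, 1.7]
grip_width: 0.0139
```

Run:
```python
from h import *
o,M=st(); print(o['ft_torque'])
```

```text
t 6.25 tcp [0.4895 0.024  0.1673] grasp [0.4895 0.0241 0.1863] F [-0.7 -5.4  1.7] w 0.0139 x [-0.977  0.211  0.001] z [-0.002 -0.002 -1.   ] j [ 0.05  0.26 -0.14  1.17 -0.    0.26]
[-1.01214927  0.29184723  0.12359336]
```

Emit:
play_rows:
  moves:
    - [-0.5, [0, -0.1, 0], [0, 0, 0]]
    - [-0.5, [0, 0, 0.4], [0, 0, 0]]
    - [-0.5, [0, 0, 0], [0, 0, 0]]
    - [-0.65, [0, 0, 0], [0, 0, 0]]
    - [-1, [0, 0, 0], [0, 0, 0]]
    - [-1, [0, 0, 0], [0, 0, 0]]

```text
clock: 6.75
eef_pos: [0.4891, 0.024, 0.163]
tool_rot: [0.106, 0.994, -0.0, -0.001]
ft_force: [-0.3, -1.1, -0.7]
grip_width: 0.014
```

Run:
```python
from h import *
o,M=st(); print(o['ft_torque'])
```

```text
t 6.75 tcp [0.4891 0.024  0.163 ] grasp [0.4892 0.024  0.182 ] F [-0.3 -1.1 -0.7] w 0.014 x [-0.978  0.211  0.002] z [-0.002  0.    -1.   ] j [ 0.05  0.26 -0.15  1.16  0.    0.26]
[-0.28773029  0.11295206  0.10319505]
```

Emit:
play_rows:
  moves:
    - [-1, [-0.14, 0, -0.34], [0, -0.08, 0]]
    - [-1, [-0.14, 0, -0.34], [0, -0.08, 0]]
    - [-1, [-0.14, 0, -0.34], [0, -0.08, 0]]
    - [-1, [-0.14, 0, -0.34], [0, -0.08, 0]]
    - [-1, [-0.14, 0, -0.34], [0, -0.08, 0]]
    - [-1, [0, 0, 0], [0, 0, 0]]
    - [-1, [0, 0, 0], [0, 0, 0]]

```text
clock: 7.33
eef_pos: [0.4929, 0.0231, 0.1812]
tool_rot: [0.104, 0.975, -0.021, 0.198]
ft_force: [1.5, -1.7, -3.0]
grip_width: 0.0144
```

```bash
cat >> h.py <<'E'
def fold(r=.042):
    o,M=st(); g=o['eef_pos']-.019*M[:,2]; v=g-PIN; L=np.array([.208,.978,0])
    print('r',np.hypot(v@H,v[2]).round(4),'theta',np.arctan2(v[2],v@H).round(3),'pitch',np.arctan2(M[:,2]@H,-M[2,2]).round(3),'lat',(v@L).round(4),'Flat',(o['ft_force']@L).round(1),'Ft',o['ft_torque'].round(2)); return o,M
E
python3 - <<'E'
from h import *
fold()
E
```

```text
t 7.33 tcp [0.4929 0.0231 0.1812] grasp [0.4856 0.0247 0.1987] F [ 1.5 -1.7 -3. ] w 0.0144 x [-0.9    0.194 -0.39 ] z [ 0.381 -0.082 -0.921] j [ 0.13 -0.01 -0.51  0.7  -0.13  0.31]
r 0.0418 theta 0.41 pitch 0.4 lat -0.0004 Flat -1.3 Ft [-0.26  0.18 -0.04]
```

Emit:
play_rows:
  moves:
    - [-1, [-0.14, 0, -0.34], [0, -0.08, 0]]
    - [-1, [-0.14, 0, -0.34], [0, -0.08, 0]]
    - [-1, [-0.14, 0, -0.34], [0, -0.08, 0]]
    - [-1, [-0.14, 0, -0.34], [0, -0.08, 0]]
    - [-1, [-0.14, 0, -0.34], [0, -0.08, 0]]
    - [-1, [0, 0, 0], [0, 0, 0]]
    - [-1, [0, 0, 0], [0, 0, 0]]

```text
clock: 7.92
eef_pos: [0.4896, 0.0238, 0.1985]
tool_rot: [0.097, 0.916, -0.041, 0.387]
ft_force: [1.2, -2.3, -3.7]
grip_width: 0.0139
```

Run:
```python
from h import *
fold()
```

```text
t 7.92 tcp [0.4896 0.0238 0.1985] grasp [0.4763 0.0267 0.2118] F [ 1.2 -2.3 -3.7] w 0.0139 x [-0.682  0.147 -0.716] z [ 0.7   -0.151 -0.698] j [ 0.25 -0.19 -0.87  0.14 -0.32  0.33]
r 0.0414 theta 0.802 pitch 0.799 lat -0.0004 Flat -2.0 Ft [-0.07  0.63 -0.27]
```

Emit:
play_rows:
  moves:
    - [-0.2, [0, 0, 0], [0, 0, 0]]
    - [0, [0, 0, 0], [0, 0, 0]]
    - [0, [0, 0, 0], [0, 0, 0]]
    - [0, [0.19, 0, -0.01], [0, 0.1, 0]]
    - [0, [0.19, 0, -0.01], [0, 0.1, 0]]
    - [0, [0.19, 0, -0.01], [0, 0.1, 0]]
    - [0, [0.19, 0, -0.01], [0, 0.1, 0]]
    - [0, [0.19, 0, -0.01], [0, 0.1, 0]]
    - [0, [0.19, 0, -0.01], [0, 0.1, 0]]
    - [0, [0.19, 0, -0.01], [0, 0.1, 0]]
    - [0, [0.19, 0, -0.01], [0, 0.1, 0]]
    - [0, [0, 0, 0], [0, 0, 0]]

```text
clock: 8.92
eef_pos: [0.4804, 0.0261, 0.1922]
tool_rot: [0.107, 0.994, 0.0, -0.003]
ft_force: [1.4, -0.0, -0.7]
grip_width: 0.0428
```

Run:
```python
from h import *
o,M=fold(); g=PIN+.044*(np.cos(.8)*H+np.array([0,0,np.sin(.8)])); print('tool cm',M.T@(g-(o['eef_pos']-.019*M[:,2]))*100); orient(M,-H,[0,0,-1])
snap('side','s4',(260,140,340,200),8)
```

```text
t 8.92 tcp [0.4804 0.0261 0.1922] grasp [0.4805 0.0261 0.2112] F [ 1.4 -0.  -0.7] w 0.0428 x [-0.977  0.213  0.005] z [-0.005  0.001 -1.   ] j [ 0.05  0.23 -0.11  1.23  0.    0.27]
r 0.0441 theta 0.725 pitch -0.005 lat -0.0001 Flat 0.3 Ft [-0.02 -0.06  0.  ]
tool cm [ 0.23410348  0.00494917 -0.23070889]
turn [-0.    -0.005 -0.005]
```

View pics/s4.png

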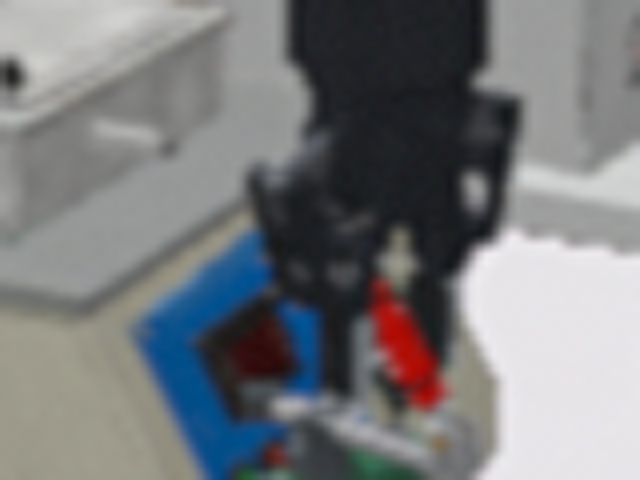

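The sleeve runs from (380,290) to (430,400), so the handle is at about 45°, between the fingers, and the arm hasn't turned. I'll regrip with the tool vertical.

Emit:
play_rows:
  moves:
    - [0, [0.24, 0, -0.23], [0, -0.005, -0.005]]
    - [0, [0, 0, 0], [0, 0, 0]]
    - [-0.5, [0, 0, 0], [0, 0, 0]]
    - [-0.65, [0, 0, 0], [0, 0, 0]]
    - [-1, [0, 0, 0], [0, 0, 0]]
    - [-1, [0, 0, 0], [0, 0, 0]]
    - [-1, [0, 0, 0], [0, 0, 0]]

```text
clock: 9.55
eef_pos: [0.4743, 0.0271, 0.1964]
tool_rot: [0.103, 0.995, -0.0, 0.002]
ft_force: [-3.5, -1.3, 6.1]
grip_width: 0.0142
```

Run:
```python
from h import *
fold()
```

```text
t 9.55 tcp [0.4743 0.0271 0.1964] grasp [0.4742 0.0271 0.2154] F [-3.5 -1.3  6.1] w 0.0142 x [-0.979  0.206 -0.004] z [ 0.004 -0.001 -1.   ] j [ 0.06  0.21 -0.13  1.23 -0.    0.27]
r 0.0427 theta 0.898 pitch 0.004 lat -0.0004 Flat -2.0 Ft [-0.26  0.7   0.06]
```

Emit:
play_rows:
  moves:
    - [-1, [0.12, 0, -0.21], [0, -0.08, 0]]
    - [-1, [0.12, 0, -0.21], [0, -0.08, 0]]
    - [-1, [0.12, 0, -0.21], [0, -0.08, 0]]
    - [-1, [0.12, 0, -0.21], [0, -0.08, 0]]
    - [-1, [0.12, 0, -0.21], [0, -0.08, 0]]
    - [-1, [0, 0, 0], [0, 0, 0]]
    - [-1, [0, 0, 0], [0, 0, 0]]

```text
clock: 10.13
eef_pos: [0.4665, 0.0286, 0.2051]
tool_rot: [0.101, 0.974, -0.021, 0.2]
ft_force: [-0.9, -1.5, 0.3]
grip_width: 0.0141
```

Run:
```python
from h import *
fold()
```

```text
t 10.13 tcp [0.4665 0.0286 0.2051] grasp [0.4592 0.0301 0.2226] F [-0.9 -1.5  0.3] w 0.0141 x [-0.9    0.189 -0.394] z [ 0.385 -0.081 -0.919] j [ 0.15 -0.09 -0.51  0.77 -0.14  0.33]
r 0.0421 theta 1.298 pitch 0.405 lat -0.0006 Flat -1.6 Ft [-0.41  0.57 -0.14]
```

Emit:
play_rows:
  moves:
    - [-1, [0.12, 0, -0.21], [0, -0.08, 0]]
    - [-1, [0.12, 0, -0.21], [0, -0.08, 0]]
    - [-1, [0.12, 0, -0.21], [0, -0.08, 0]]
    - [-1, [0.12, 0, -0.21], [0, -0.08, 0]]
    - [-1, [0, 0, 0], [0, 0, 0]]
    - [-1, [0, 0, 0], [0, 0, 0]]

```text
clock: 10.63
eef_pos: [0.4585, 0.0302, 0.2093]
tool_rot: [0.097, 0.931, -0.037, 0.351]
ft_force: [-1.7, -2.3, -0.0]
grip_width: 0.0141
```

Run:
```python
from h import *
fold()
snap('side','s5',(260,140,340,200),8)
```

```text
t 10.63 tcp [0.4585 0.0302 0.2093] grasp [0.4462 0.0328 0.2235] F [-1.7 -2.3 -0. ] w 0.0141 x [-0.735  0.154 -0.661] z [ 0.647 -0.137 -0.75 ] j [ 0.27 -0.26 -0.82  0.35 -0.31  0.37]
r 0.0416 theta 1.616 pitch 0.722 lat -0.0007 Flat -2.6 Ft [-0.45  0.82 -0.37]
```

View pics/s5.png

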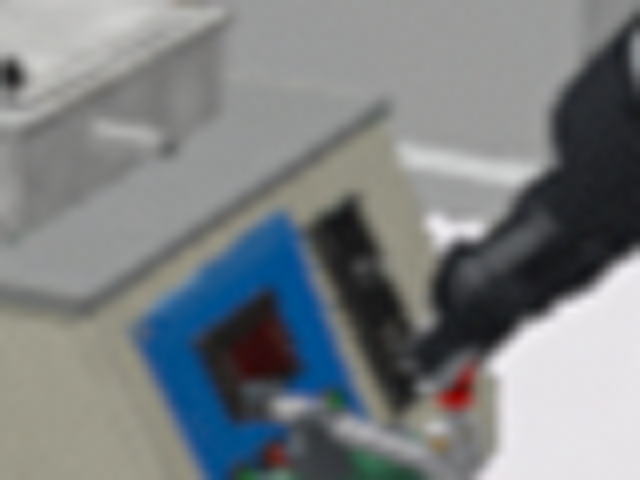

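The handle looks near upright: the pads are at (430,380) and the red sleeve shows at (458,385). I'll release, back off along the tool axis and measure its angle.

Emit:
play_rows:
  moves:
    - [-0.3, [0, 0, 0], [0, 0, 0]]
    - [0, [0, 0, 0], [0, 0, 0]]
    - [0.2, [0, 0, 0], [0, 0, 0]]
    - [0.2, [0, 0, -3], [0, 0, 0]]
    - [0.2, [0, 0, -4], [0, 0, 0]]
    - [0.2, [0, 0, -4], [0, 0, 0]]
    - [0.2, [0, 0, 0], [0, 0.12, 0]]
    - [0.2, [0, 0, 0], [0, 0.12, 0]]
    - [0.2, [0, 0, 0], [0, 0.12, 0]]
    - [0.2, [0, 0, 0], [0, 0.12, 0]]
    - [0.2, [0, 0, 0], [0, 0.12, 0]]
    - [0.2, [0, 0, 0], [0, 0.12, 0]]

```text
clock: 11.68
eef_pos: [0.3892, 0.0457, 0.294]
tool_rot: [0.104, 0.995, 0.001, 0.001]
ft_force: [0.1, -0.2, -0.5]
grip_width: 0.051
```

Run:
```python
from h import *
o,M=st([PIN[0],PIN[1],.30]); orient(M,-H,[0,0,-1])
snap('side','s6',(260,130,340,190),8)
im=np.load('/tmp/s6.npz')['im'].astype(int);S=cloud('side','s6')
m=(im[:,:,0]>110)&(im[:,:,1]<70)&(im[:,:,2]<70); m[:,:285]=0;m[:,345:]=0;m[:150]=0;m[205:]=0
m&=(abs(S[:,:,0]-.45)<.06)&(S[:,:,2]>.18)
L=np.array([.208,.978,0])
v,u=np.nonzero(m)
for r in np.unique(v):
    p=S[r,u[v==r]]; d=p-PIN; print(r,u[v==r].min(),u[v==r].max(),'h',(d@H*1000).round(),'lat',(d@L*1000).round(),'z',(p[:,2]*1000).round())
```

```text
t 11.68 tcp [0.3892 0.0457 0.294 ] grasp [0.3892 0.0457 0.313 ] F [ 0.1 -0.2 -0.5] w 0.051 x [-0.978  0.207 -0.001] z [ 0.002  0.002 -1.   ] j [ 0.12  0.   -0.11  1.46  0.    0.32]
to target in tool cm [-6.03 -0.02 -0.6 ]
turn [0.003 0.001 0.001]
175 315 318 h [ 4. -0. -4. -7.] lat [1. 1. 2. 0.] z [245. 246. 247. 247.]
176 315 318 h [ 1.  0. -6. -8.] lat [4. 1. 4. 2.] z [243. 243. 245. 245.]
177 315 315 h [1.] lat [4.] z [240.]
178 315 318 h [ 2. -3. -4. -7.] lat [3. 4. 2. 0.] z [237. 238. 238. 238.]
179 315 318 h [ 1. -2. -6. -7.] lat [ 4.  3.  4. -0.] z [234. 234. 236. 235.]
180 315 318 h [ 3. -3. -5. -6.] lat [ 2.  5.  2. -2.] z [230. 232. 231. 231.]
181 315 317 h [ 5. -4. -5.] lat [-1.  6.  2.] z [225. 230. 228.]
182 315 317 h [ 3. -2. -5.] lat [1. 3. 2.] z [223. 225. 225.]
183 315 318 h [ 2. -3. -4. -7.] lat [ 3.  4.  1. -0.] z [221. 222. 222. 222.]
184 315 318 h [ 1. -3. -6. -9.] lat [4. 4. 3. 2.] z [218. 219. 219. 220.]
185 315 318 h [ 2. -4. -5. -7.] lat [ 2.  5.  2. -1.] z [214. 217. 216. 215.]
186 315 317 h [ 3. -3. -4.] lat [1. 4. 0.] z [210. 213. 212.]
187 315 318 h [ 1. -3. -7. -5.] lat [ 4.  3.  5. -3.] z [208. 209. 211. 208.]
189 315 318 h [ 1. -3. -4. -9.] lat [3. 4. 0. 2.] z [201. 203. 202. 204.]
190 316 317 h [-2. -5.] lat [2. 2.] z [199. 200.]
```

View pics/s6.png

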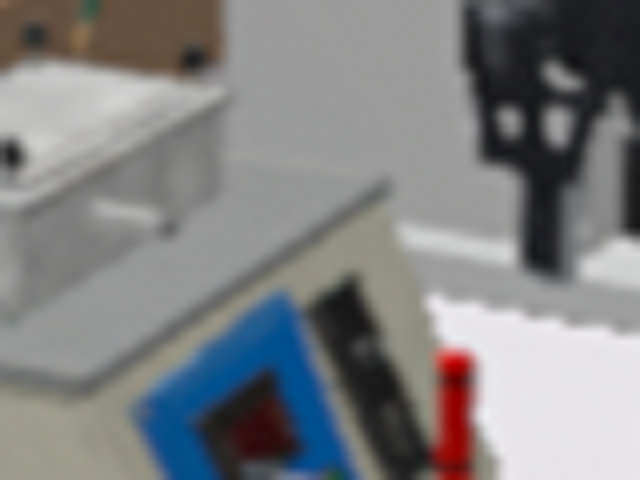

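The handle stands upright: in the picture it runs straight down columns 440-470 (camera columns 315-318) with no lean over z 0.20-0.25. Next I'll grip it from above.

Emit:
play_rows:
  moves:
    - [0.2, [-3, 0, 0], [0, 0, 0]]
    - [0.2, [-3, 0, 0], [0, 0, 0]]
    - [0.2, [0, 0, 0], [0, 0, 0]]
    - [0.2, [0, 0, 3], [0, 0, 0]]
    - [0.2, [0, 0, 3], [0, 0, 0]]
    - [0.2, [0, 0, 2.9], [0, 0, 0]]
    - [0.2, [0, 0, 0], [0, 0, 0]]
    - [0.2, [0, 0, 0], [0, 0, 0]]

```text
clock: 12.4
eef_pos: [0.4458, 0.0331, 0.2027]
tool_rot: [0.104, 0.995, -0.0, 0.0]
ft_force: [-0.1, -0.6, 1.3]
grip_width: 0.0513
```

Run:
```python
from h import *
o,M=st([PIN[0],PIN[1],.202]); orient(M,-H,[0,0,-1])
```

```text
t 12.4 tcp [0.4458 0.0331 0.2027] grasp [0.4458 0.0331 0.2217] F [-0.1 -0.6  1.3] w 0.0513 x [-0.979  0.206 -0.   ] z [ 0.    -0.001 -1.   ] j [ 0.07  0.15 -0.18  1.24 -0.    0.28]
to target in tool cm [-0.24  0.05  0.07]
turn [-0.001  0.     0.002]
```

Emit:
play_rows:
  moves:
    - [0.2, [-0.2, 0, 0], [0, 0, 0]]
    - [-0.4, [0, 0, 0], [0, 0, 0]]
    - [-0.6, [0, 0, 0], [0, 0, 0]]
    - [-0.65, [0, 0, 0], [0, 0, 0]]
    - [-1, [0, 0, 0], [0, 0, 0]]
    - [-1, [0, 0, 0], [0, 0, 0]]
    - [-1, [0, 0, 0], [0, 0, 0]]

```text
clock: 12.98
eef_pos: [0.45, 0.0321, 0.2053]
tool_rot: [0.104, 0.995, -0.0, 0.004]
ft_force: [-0.6, -1.8, 4.6]
grip_width: 0.0147
```

```bash
cat >> h.py <<'E'
def crank():
    o,M=st(); v=(o['eef_pos']-A)[:2]; phi=np.arctan2(-H[1],-H[0])-np.arctan2(v[1],v[0]); phi=phi%(2*np.pi); phi=phi-2*np.pi if phi>6 else phi
    rad=v/np.linalg.norm(v); tan=np.array([rad[1],-rad[0]]) # clockwise
    F=o['ft_force'][:2]; print('phi',phi.round(3),'R',np.linalg.norm(v).round(4),'Ftan',(F@tan).round(1),'Frad',(F@rad).round(1))
    for p in np.arange(phi,phi+1.01,.1)[1:]:
        pass
    return o,M,phi
E
python3 - <<'E'
from h import *
crank()
E
```

```text
t 12.98 tcp [0.45   0.0321 0.2053] grasp [0.4499 0.0321 0.2243] F [-0.6 -1.8  4.6] w 0.0147 x [-0.978  0.206 -0.007] z [ 0.007 -0.002 -1.   ] j [ 0.07  0.15 -0.17  1.24 -0.    0.28]
phi -0.008 R 0.0631 Ftan -1.9 Frad 0.3
```

Emit:
play_rows:
  moves:
    - [-1, [-0.03, 0.65, 0], [0, 0, 0]]
    - [-1, [-0.1, 0.64, 0], [0, 0, 0]]
    - [-1, [-0.16, 0.63, 0], [0, 0, 0]]
    - [-1, [-0.22, 0.61, 0], [0, 0, 0]]
    - [-1, [-0.28, 0.59, 0], [0, 0, 0]]
    - [-1, [0, 0, 0], [0, 0, 0]]

```text
clock: 13.48
eef_pos: [0.4635, 0.0605, 0.2052]
tool_rot: [0.104, 0.995, -0.002, 0.003]
ft_force: [-3.2, -5.5, 8.5]
grip_width: 0.0147
```

Run:
```python
from h import *
crank()
```

```text
t 13.48 tcp [0.4635 0.0605 0.2052] grasp [0.4634 0.0605 0.2242] F [-3.2 -5.5  8.5] w 0.0147 x [-0.978  0.207 -0.006] z [ 0.005 -0.004 -1.   ] j [ 0.13  0.19 -0.13  1.25 -0.    0.34]
phi 0.494 R 0.0633 Ftan -6.3 Frad -1.1
```

Emit:
play_rows:
  moves:
    - [-1, [-0.34, 0.55, 0], [0, 0, 0]]
    - [-1, [-0.39, 0.52, 0], [0, 0, 0]]
    - [-1, [-0.44, 0.48, 0], [0, 0, 0]]
    - [-1, [-0.49, 0.43, 0], [0, 0, 0]]
    - [-1, [-0.53, 0.38, 0], [0, 0, 0]]
    - [-1, [-0.56, 0.32, 0], [0, 0, 0]]
    - [-1, [-0.59, 0.27, 0], [0, 0, 0]]
    - [-1, [-0.62, 0.21, 0], [0, 0, 0]]
    - [-1, [-0.63, 0.14, 0], [0, 0, 0]]
    - [-1, [-0.65, 0.08, 0], [0, 0, 0]]
    - [-1, [0, 0, 0], [0, 0, 0]]

```text
clock: 14.4
eef_pos: [0.5208, 0.0836, 0.2052]
tool_rot: [0.104, 0.995, -0.0, 0.001]
ft_force: [-5.6, -0.9, 7.5]
grip_width: 0.0148
```

Run:
```python
from h import *
crank()
snap('side','s7',(260,130,340,240),6)
S=cloud('side','s7')
for v in range(206,236): print(v,[tuple((S[v,u]*1000).round().tolist()) if S[v,u,2]==S[v,u,2] else 0 for u in (297,300,303)])
```

```text
t 14.4 tcp [0.5208 0.0836 0.2052] grasp [0.5208 0.0836 0.2242] F [-5.6 -0.9  7.5] w 0.0148 x [-0.979  0.206 -0.003] z [ 0.003 -0.001 -1.   ] j [ 0.16  0.31  0.02  1.29 -0.    0.37]
phi 1.501 R 0.0648 Ftan -5.4 Frad -1.6
206 [(502.0, 53.0, 141.0), (498.0, 42.0, 137.0), (495.0, 27.0, 131.0)]
207 [(500.0, 56.0, 139.0), (498.0, 41.0, 133.0), (497.0, 23.0, 126.0)]
208 [(500.0, 56.0, 136.0), (500.0, 37.0, 127.0), (497.0, 23.0, 122.0)]
209 [(501.0, 54.0, 131.0), (507.0, 25.0, 117.0), (563.0, -102.0, 48.0)]
210 [(564.0, -59.0, 63.0), (507.0, 25.0, 113.0), (565.0, -106.0, 42.0)]
211 [(564.0, -61.0, 58.0), (506.0, 26.0, 111.0), (562.0, -100.0, 41.0)]
212 [(562.0, -56.0, 57.0), (507.0, 24.0, 106.0), (561.0, -98.0, 38.0)]
213 [(560.0, -53.0, 55.0), (507.0, 25.0, 103.0), (563.0, -103.0, 32.0)]
214 [(559.0, -51.0, 52.0), (508.0, 22.0, 97.0), (563.0, -102.0, 28.0)]
215 [(561.0, -53.0, 47.0), (507.0, 24.0, 95.0), (560.0, -97.0, 27.0)]
216 [(558.0, -49.0, 46.0), (509.0, 21.0, 90.0), (577.0, -129.0, 4.0)]
217 [(559.0, -51.0, 40.0), (507.0, 24.0, 88.0), (505.0, 8.0, 81.0)]
218 [(521.0, 18.0, 78.0), (50
[... 495 characters left out ...]
(496.0, 25.0, 62.0)]
226 [(509.0, 40.0, 63.0), (502.0, 34.0, 61.0), (495.0, 27.0, 60.0)]
227 [(511.0, 37.0, 57.0), (500.0, 37.0, 60.0), (492.0, 32.0, 59.0)]
228 [(513.0, 34.0, 52.0), (497.0, 42.0, 59.0), (494.0, 29.0, 54.0)]
229 [(515.0, 31.0, 45.0), (499.0, 39.0, 54.0), (499.0, 20.0, 44.0)]
230 [(516.0, 28.0, 40.0), (507.0, 25.0, 41.0), (496.0, 25.0, 44.0)]
231 [(511.0, 38.0, 43.0), (502.0, 34.0, 43.0), (498.0, 20.0, 37.0)]
232 [(510.0, 40.0, 40.0), (500.0, 37.0, 42.0), (497.0, 22.0, 35.0)]
233 [(509.0, 41.0, 37.0), (501.0, 35.0, 37.0), (498.0, 20.0, 30.0)]
234 [(509.0, 42.0, 34.0), (501.0, 36.0, 33.0), (496.0, 24.0, 28.0)]
235 [(510.0, 40.0, 29.0), (501.0, 36.0, 30.0), (497.0, 23.0, 24.0)]
```

View pics/s7.png

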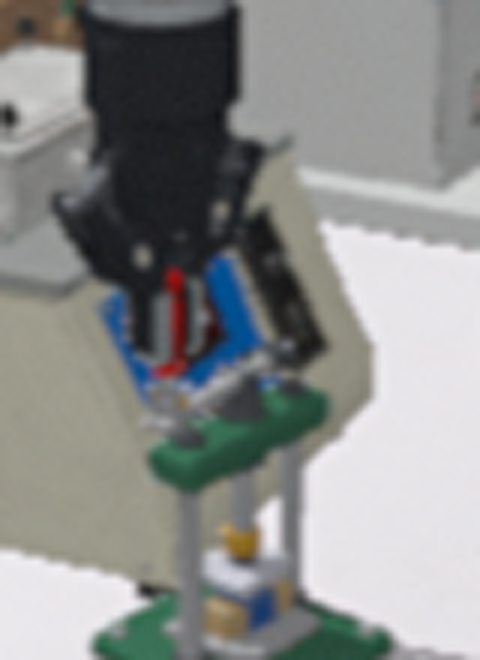

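The foot has come down about 15 mm over 1.5 rad: its plate is at (245,575) and there's still a gap above the blue block sleeve. The handle stands upright at (175,320). Continuing.

Emit:
play_rows:
  moves:
    - [-1, [-0.65, 0.01, 0], [0, 0, 0]]
    - [-1, [-0.65, -0.05, 0], [0, 0, 0]]
    - [-1, [-0.64, -0.12, 0], [0, 0, 0]]
    - [-1, [-0.63, -0.18, 0], [0, 0, 0]]
    - [-1, [-0.6, -0.24, 0], [0, 0, 0]]
    - [-1, [-0.58, -0.3, 0], [0, 0, 0]]
    - [-1, [-0.54, -0.36, 0], [0, 0, 0]]
    - [-1, [0, 0, 0], [0, 0, 0]]

```text
clock: 15.12
eef_pos: [0.5604, 0.064, 0.2053]
tool_rot: [0.103, 0.995, 0.002, 0.001]
ft_force: [-4.3, 3.1, 6.3]
grip_width: 0.0148
```

Run:
```python
from h import *
crank()
```

```text
t 15.12 tcp [0.5604 0.064  0.2053] grasp [0.5603 0.064  0.2243] F [-4.3  3.1  6.3] w 0.0148 x [-0.979  0.205 -0.003] z [ 0.003  0.003 -1.   ] j [0.11 0.38 0.13 1.32 0.   0.32]
phi 2.19 R 0.0659 Ftan -5.2 Frad -1.0
```

Emit:
play_rows:
  moves:
    - [-1, [-0.51, -0.41, 0], [0, 0, 0]]
    - [-1, [-0.46, -0.46, 0], [0, 0, 0]]
    - [-1, [0, 0, 0], [0, 0, 0]]

```text
clock: 15.37
eef_pos: [0.5683, 0.054, 0.2053]
tool_rot: [0.103, 0.995, 0.002, 0.002]
ft_force: [-3.8, 3.7, 4.2]
grip_width: 0.0144
```

Run:
```python
from h import *
crank()
```

```text
t 15.37 tcp [0.5683 0.054  0.2053] grasp [0.5682 0.0539 0.2243] F [-3.8  3.7  4.2] w 0.0144 x [-0.979  0.205 -0.003] z [ 0.004  0.004 -1.   ] j [0.09 0.39 0.15 1.32 0.   0.3 ]
phi 2.384 R 0.0662 Ftan -5.1 Frad -1.3
```

Emit:
play_rows:
  moves:
    - [-1, [-0.41, -0.5, 0], [0, 0, 0]]
    - [-1, [0, 0, 0], [0, 0, 0]]

```text
clock: 15.53
eef_pos: [0.5714, 0.0486, 0.2053]
tool_rot: [0.103, 0.995, 0.002, 0.002]
ft_force: [-2.3, 5.1, 4.0]
grip_width: 0.0144
```

```bash
python3 -c "
from h import *
crank()"
```

```text
t 15.53 tcp [0.5714 0.0486 0.2053] grasp [0.5713 0.0485 0.2243] F [-2.3  5.1  4. ] w 0.0144 x [-0.979  0.205 -0.003] z [ 0.004  0.004 -1.   ] j [0.08 0.39 0.15 1.32 0.   0.29]
phi 2.478 R 0.0663 Ftan -5.6 Frad 0.1
```

Emit:
play_rows:
  moves:
    - [-1, [-0.36, -0.54, 0], [0, 0, 0]]
    - [-1, [0, 0, 0], [0, 0, 0]]

```text
clock: 15.7
eef_pos: [0.5739, 0.043, 0.2053]
tool_rot: [0.103, 0.995, 0.003, 0.002]
ft_force: [-2.5, 6.6, 5.2]
grip_width: 0.0146
```

```bash
python3 -c "
from h import *
crank()"
```

```text
t 15.7 tcp [0.5739 0.043  0.2053] grasp [0.5738 0.0429 0.2243] F [-2.5  6.6  5.2] w 0.0146 x [-0.979  0.204 -0.004] z [ 0.005  0.005 -1.   ] j [0.07 0.4  0.16 1.33 0.   0.28]
phi 2.571 R 0.0664 Ftan -7.1 Frad 0.0
```

Emit:
play_rows:
  moves:
    - [-1, [-0.31, -0.57, 0], [0, 0, 0]]
    - [-1, [0, 0, 0], [0, 0, 0]]

```text
clock: 15.87
eef_pos: [0.5759, 0.0372, 0.2054]
tool_rot: [0.103, 0.995, 0.003, 0.002]
ft_force: [-2.0, 7.1, 3.3]
grip_width: 0.0142
```

```bash
python3 -c "
from h import *
crank()"
```

```text
t 15.87 tcp [0.5759 0.0372 0.2054] grasp [0.5758 0.0371 0.2244] F [-2.   7.1  3.3] w 0.0142 x [-0.979  0.204 -0.004] z [ 0.005  0.006 -1.   ] j [0.06 0.4  0.16 1.33 0.01 0.27]
phi 2.663 R 0.0665 Ftan -7.4 Frad -0.1
```

Emit:
play_rows:
  moves:
    - [-1, [-0.25, -0.6, 0], [0, 0, 0]]
    - [-1, [0, 0, 0], [0, 0, 0]]

```text
clock: 16.03
eef_pos: [0.5774, 0.0312, 0.2054]
tool_rot: [0.102, 0.995, 0.004, 0.002]
ft_force: [-1.9, 7.8, 3.3]
grip_width: 0.0147
```

```bash
python3 -c "
from h import *
crank(); snap('side','s8',(285,200,325,240),12)
S=cloud('side','s8')
for v in range(218,236): print(v,[tuple((S[v,u]*1000).round().tolist()) if S[v,u,2]==S[v,u,2] else 0 for u in (297,300,303)])
"
```

```text
t 16.03 tcp [0.5774 0.0312 0.2054] grasp [0.5773 0.0311 0.2244] F [-1.9  7.8  3.3] w 0.0147 x [-0.979  0.204 -0.004] z [ 0.006  0.007 -1.   ] j [0.05 0.4  0.17 1.33 0.01 0.26]
phi 2.756 R 0.0666 Ftan -8.0 Frad -0.5
218 [(560.0, -52.0, 36.0), (509.0, 21.0, 83.0), (573.0, -122.0, 0.0)]
219 [(559.0, -50.0, 33.0), (508.0, 23.0, 80.0), (568.0, -112.0, 2.0)]
220 [(560.0, -53.0, 28.0), (507.0, 25.0, 77.0), (566.0, -108.0, 0.0)]
221 [(561.0, -53.0, 23.0), (506.0, 25.0, 74.0), (503.0, 12.0, 69.0)]
222 [(577.0, -83.0, 1.0), (509.0, 20.0, 67.0), (501.0, 15.0, 67.0)]
223 [(573.0, -76.0, 1.0), (505.0, 28.0, 69.0), (500.0, 16.0, 64.0)]
224 [(526.0, 11.0, 51.0), (508.0, 22.0, 61.0), (499.0, 18.0, 62.0)]
225 [(520.0, 21.0, 54.0), (506.0, 26.0, 60.0), (499.0, 19.0, 59.0)]
226 [(520.0, 21.0, 51.0), (508.0, 22.0, 54.0), (501.0, 16.0, 53.0)]
227 [(516.0, 28.0, 51.0), (507.0, 25.0, 52.0), (497.0, 22.0, 53.0)]
228 [(512.0, 36.0, 52.0), (503.0, 31.0, 53.0), (496.0, 24.0, 51.0)]
229 [(511.0, 36.0, 49.0), (502.0, 34.0, 51.0), (493.0, 31.0, 51.0)]
230 [(511.0, 38.0, 46.0), (498.0, 42.0, 52.0), (492.0, 32.0, 48.0)]
231 [(510.0, 39.0, 43.0), (498.0, 40.0, 47.0), (499.0, 20.0, 37.0)]
232 [(509.0, 41.0, 41.0), (497.0, 43.0, 45.0), (500.0, 18.0, 32.0)]
233 [(508.0, 42.0, 38.0), (502.0, 35.0, 36.0), (498.0, 22.0, 31.0)]
234 [(509.0, 41.0, 34.0), (501.0, 36.0, 33.0), (497.0, 23.0, 28.0)]
235 [(509.0, 41.0, 30.0), (502.0, 34.0, 28.0), (496.0, 24.0, 25.0)]
```

```bash
cat >> h.py <<'E'
def foot(*fs):
    L=np.array([.208,.978,0])
    for f in fs:
        S=cloud('side',f)-[A[0],A[1],0]; h=S@H;l=S@L
        m=(abs(h)<.018)&(l>.010)&(l<.021)&(S[:,:,2]>.046)&(S[:,:,2]<.085); z=S[m][:,2]
        mb=(abs(h)<.012)&(l>.0)&(l<.03)&(S[:,:,2]>.036)&(S[:,:,2]<.046)
        print(f,len(z),'foot top',(np.median(z)*1000).round(2),'sem',(z.std()*1000/len(z)**.5).round(2), np.percentile(z*1000,[10,90]).round(1))
E
python3 - <<'E'
from h import *
for k in 'abc': snap('side','s8'+k)
foot('s0','s1','s2','s3','s4','s5','s6','s7','s8','s8a','s8b','s8c'); crank()
E
```

```text
s0 23 foot top 75.4 sem 0.64 [70.2 77.9]
s1 25 foot top 74.22 sem 0.58 [70.4 77.1]
s2 25 foot top 74.7 sem 1.26 [68.6 77.7]
s3 25 foot top 75.07 sem 0.55 [70.8 78. ]
s4 26 foot top 74.39 sem 0.55 [70.6 76.8]
s5 26 foot top 75.37 sem 0.61 [70.3 77.9]
s6 27 foot top 74.6 sem 0.55 [69.2 76.9]
s7 25 foot top 60.3 sem 0.62 [55.  62.1]
s8 20 foot top 50.92 sem 0.49 [46.4 52.5]
s8a 18 foot top 51.09 sem 0.45 [48.3 53.3]
s8b 17 foot top 51.04 sem 0.35 [48.8 52.5]
s8c 19 foot top 51.67 sem 0.51 [47.9 53.4]
t 16.23 tcp [0.5774 0.0312 0.2054] grasp [0.5772 0.0311 0.2244] F [-0.3  7.4  2.9] w 0.0148 x [-0.979  0.204 -0.004] z [ 0.006  0.006 -1.   ] j [0.05 0.4  0.17 1.33 0.01 0.26]
phi 2.755 R 0.0666 Ftan -7.3 Frad 1.0
```

Contact was at about 2.44 rad, from both the force rise (5.2 to 8 N) and the foot's stall height in the depth images. The target is therefore about 2.94 rad; the crank is at 2.755.

Emit:
play_rows:
  moves:
    - [-1, [-0.19, -0.62, 0], [0, 0, 0]]
    - [-1, [-0.11, -0.57, 0], [0, 0, 0]]
    - [-1, [0, 0, 0], [0, 0, 0]]

```text
clock: 16.48
eef_pos: [0.5785, 0.0195, 0.2054]
tool_rot: [0.102, 0.995, 0.004, 0.003]
ft_force: [0.9, 10.2, 1.1]
grip_width: 0.0144
```

Run:
```python
from h import *
crank()
for k in 'abcd': snap('side','s9'+k)
foot('s9a','s9b','s9c','s9d'); crank()
```

```text
t 16.48 tcp [0.5785 0.0195 0.2054] grasp [0.5784 0.0194 0.2244] F [ 0.9 10.2  1.1] w 0.0144 x [-0.979  0.203 -0.005] z [ 0.007  0.008 -1.   ] j [0.03 0.4  0.17 1.33 0.01 0.23]
phi 2.932 R 0.0667 Ftan -10.2 Frad 0.9
s9a 20 foot top 50.4 sem 0.49 [46.7 51.9]
s9b 20 foot top 50.49 sem 0.48 [47.3 52.7]
s9c 18 foot top 51.34 sem 0.64 [47.6 53.2]
s9d 19 foot top 51.58 sem 0.5 [48.1 52.8]
t 16.68 tcp [0.5785 0.0196 0.2054] grasp [0.5784 0.0194 0.2244] F [-0.5  9.1  1.9] w 0.0146 x [-0.979  0.203 -0.005] z [ 0.007  0.007 -1.   ] j [0.03 0.4  0.17 1.33 0.01 0.23]
phi 2.931 R 0.0667 Ftan -9.1 Frad -0.5
```

Turning further didn't lower the foot (51.0 mm against 51.2 mm), and the tangential force rose to about 9-10 N. That puts the crank about 0.49 rad past contact, roughly 30 N. Now I'll release and retreat.

Emit:
play_rows:
  moves:
    - [-0.5, [0, 0, 0], [0, 0, 0]]
    - [-0.2, [0, 0, 0], [0, 0, 0]]
    - [0, [0, 0, 0], [0, 0, 0]]
    - [0, [0, 0, 0], [0, 0, 0]]
    - [0, [0, 0, -3], [0, 0, 0]]
    - [0, [0, 0, -4], [0, 0, 0]]
    - [0, [0, 0, -4], [0, 0, 0]]
    - [0, [3.5, 0, -1], [0, 0, 0]]
    - [0, [4, 0, 0], [0, 0, 0]]
    - [0, [4, 0, 0], [0, 0, 0]]
    - [0, [4, 0, 0], [0, 0, 0]]
    - [0, [0, 0, 0], [0, 0, 0]]

```text
clock: 17.68
eef_pos: [0.4177, 0.0478, 0.3232]
tool_rot: [0.103, 0.995, -0.0, -0.001]
ft_force: [0.0, -1.0, -1.0]
grip_width: 0.0425
```

Run:
```python
from h import *
st(); snap('side','s10',(255,150,345,245),6); foot('s10')
im=np.load('/tmp/s10.npz')['im'].astype(int);S=cloud('side','s10')
m=(im[:,:,0]>110)&(im[:,:,1]<70)&(im[:,:,2]<70)&(S[:,:,2]>.18)&(abs(S[:,:,0]-.57)<.04)&(abs(S[:,:,1]-.01)<.05)
v,u=np.nonzero(m); P=S[m]
for r in np.unique(v): print(r,u[v==r].min(),u[v==r].max(),S[r,u[v==r]].mean(0).round(4))
```

```text
t 17.68 tcp [0.4177 0.0478 0.3232] grasp [0.4177 0.0478 0.3422] F [ 0. -1. -1.] w 0.0425 x [-0.979  0.205  0.002] z [-0.002 -0.001 -1.   ] j [ 0.11  0.06  0.03  1.54 -0.    0.32]
s10 22 foot top 50.97 sem 0.45 [46.7 52.4]
166 280 281 [0.5759 0.0223 0.2475]
167 280 282 [0.5733 0.0237 0.2451]
168 280 282 [0.5737 0.0233 0.2417]
169 280 282 [0.5729 0.0247 0.239 ]
170 280 282 [0.5731 0.0244 0.2356]
171 280 282 [0.5729 0.0249 0.2325]
172 280 282 [0.5737 0.0239 0.2287]
173 280 282 [0.5725 0.026  0.2263]
174 280 282 [0.5741 0.0234 0.2219]
175 280 283 [0.572  0.0241 0.2191]
176 280 283 [0.5717 0.0248 0.2161]
177 280 283 [0.572  0.0244 0.2126]
178 280 283 [0.5728 0.0232 0.2087]
179 281 282 [0.5718 0.025  0.2062]
180 280 282 [0.574  0.0245 0.2022]
181 281 282 [0.5727 0.0239 0.1989]
```

View pics/s10.png

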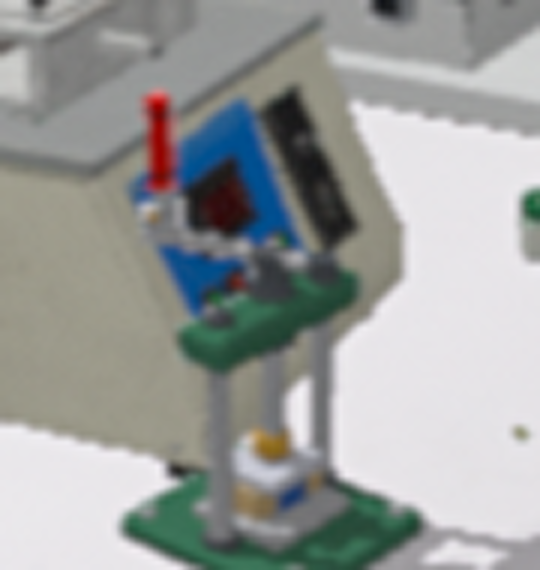

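The handle is upright at (158,140), the foot rests on the block at (280,475), the block is in place, and the gripper is clear. Handing in.

```bash
python3 -c "
from h import *
print(bot.job_done())"
```

```text
the job is handed in; nothing more can be done
None
```

The block is clamped, at an estimated 29–30 N, and the job was handed in at about 17.7 s of the 72 s. No verdict was reported.

**What I did:** I folded the handle upright with two grips, re-gripped it from above, and turned the crank about 2.93 rad clockwise. Then I let go and backed the arm off.

**Last checks:**
- **Handle:** it still stands upright, within about 0.05 rad, after I let go.
- **Contact:** the foot met the block at about 2.44 rad. The force at the handle started rising there, and the foot stopped coming down.
- **Clamp force:** this comes from turning about 0.49 rad past contact. The force at the handle rose from about 5.2 N to 9–10 N, close to the roughly 9.8 N expected.
- **Staying clamped:** the foot's height read 51.0 mm both before and after I let go. The block looks in place, and the arm touched none of the other objects.

**Disagreements and problems:**
- The handle force before contact read about 5 N, not the stated 8.5 N, because I measured it standing still. I therefore judged the clamp by the rise in force, which is good to about ±0.5 N at the handle, or roughly ±4 N at the foot.
- My estimate of the crank axis was off by about 2 mm.
- On the way in I ran into the last joint's range limit and took the opposite half-turn of the same grasp. Nothing was touched.

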